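# Clamp the microscope lamp housing and offer up its cover

### The arm

A 6-joint arm with a two-finger parallel gripper is mounted at the origin on the work surface. World frame = base frame: x ahead of the robot, y to its left, z up, the work surface at z = 0. Lengths are in m, angles in rad, forces in N, time in s.
With the tool pointing down it reaches from about 0.35 to 0.975 m from the base axis. Payload 4.9 kg.
Tool frame: the origin (TCP) lies at the very end of the fingers, on their centre line; the grasp point (between the pads) lies 19 mm behind it (ctrl.grasp_offset is the distance from the TCP to the grasp point, in m); z points along the fingers, y is the line along which they close (so a half turn about z gives the same grasp; the last joint's range is limited). The gripper opens to 85 mm and grips with 20 to 120 N. Pads are 22 mm wide; open, the fingers measure 114 mm over their backs; the gripper's body (76 mm by 85 mm) begins 54 mm behind the grasp point. The pads swing forward as they close: fully open they stand 13 mm farther back than shut.
Start: joints at [-1.458, 0.053, 1.613, -0, 1.476, -0.119], TCP at [0.144, -0.608, 0.193] pointing down, gripper open.
Joint ranges: [-3.01, 3.01], [-1.01, 2.22], [0.06, 2.58], [-1.02, 4.17], [0.09, 2.62], [-3.14, 3.14]. Speed limits (rad/s): [2.57, 2.57, 3.14, 3.14, 3.14, 3.14].

### API

Orientations are given as a rotation vector (axis times angle).
In Python, from station import ctrl, optics gives the robot as it stands.
- The arm moves only by the shell command python3 -m handwheel 'ROWS' [OPENING] [FORCE]. ROWS is JSON, a list of rows, each an object of numbers: "tx", "ty", "tz": the shift along the tool's x, y, z in mm; "roll": the turn about the tool's z in rad. A call has 1 to 12 rows; each row shifts and turns the commanded pose from where the row before left it, along the tool's axes as they then stand; what a row does not reach is not made up. A row lasts 1/12 s, in which the tool goes at most 41.7 mm and 7.16 degrees, less where a joint would pass 70% of its speed; a pose out of reach is approached as far as the arm can. A call with a gripper value outside its range is refused whole. OPENING is the finger opening in mm, from 0 to 85.4, set as the call begins (- or left out, the last holds). The fingers move at their own pace and stop on an object; FORCE is the grip in N (left out, the last holds). Time passes only in rows, so rows that do not move let the fingers close. It gives the time, the measured TCP pose, the force, the opening and the grip force at its end, in the units of the state.
- ctrl.get_obs(): the state, without advancing time (a new reading comes with each control period).
- optics.get_image(name): name is "scene" or "top" or "wrist"; returns (picture, depth): 480x640x3 uint8, red, green, blue; 480x640 float32, m along the optical axis (not along the pixel's ray), 0 where there is no reading.
- optics.camera_params(name): a dict with "mtx" (3x3 intrinsics, pixels), "extrinsics" (4x4, takes a point from camera to world coordinates); the wrist camera has in their place "tool_from_camera" (4x4, takes a point from camera to tool coordinates, whose origin is the TCP and whose axes are the flange's). Camera axes: x right, y down, z forward; pixel columns grow to the right and rows downward; lengths in m; the calibration is good to about 2 mm. A picture is of the moment at which its call begins: read the wrist's pose just before it. camera_params takes no time and is no camera call.
- ctrl.finish_job(): hands the job in; it is judged then, once.
The state is a dict: "t": time; "q": joint angles; "dq": joint speeds; "effort": joint torques, N m; "tool_pos": TCP position; "tool_rot": TCP orientation; "contact_force": force on the tool from outside, world axes, zero at the start; "wrist_torque": the same for the moment, N m; "opening": finger opening in m; "grip_force": force on a finger pad.
Only numpy, scipy, OpenCV 4.12 (cv2) and the standard library are available. Lean on these libraries where they do the work, as an engineer would, in place of code of your own. Each camera call takes 0.05 s, during which the arm holds its last target. There are 200 camera calls.

### The job

On the microscope service bench, wind the red crank of the blue vise clockwise until the sliding jaw clamps the lamp housing firmly against the fixed jaw. Then pick up the dark cover plate by its black grip block and hold it level and still about a centimetre above the housing, without ever touching the housing with it, all four holes lined up over the threaded holes and the green mark over the green mark. Finish while holding it there, with the housing still clamped; leave the oil bottle, screw dish and screwdriver alone.

Things in the scene. Friction and masses are not known exactly. Their poses are not given: they have to be found in the camera images.
- vise: Blue bench vise, bolted down, 120 x 240 mm in plan. Origin at bench height under the centre of the clamped housing; z up; jaws close along y. Flat bed 30 mm above the bench. Fixed steel jaw on the -y side, face at y = -32 mm; both jaws are 100 mm long (x), tops 66 mm above the bench. Blue gearbox, 70 x 60 mm, top at 70 mm, carries the crank at the +y end, centred at y = 115 mm.
- jaw: The sliding steel jaw, 100 x 25 x 36 mm, between housing and gearbox. Its origin is the bottom middle of its clamping face, 30 mm above the bench; it stands at y = +49 mm in the vise's frame with the crank at 0 and moves 5 mm towards -y per radian of crank.
- crank (a joint): Angle of the crank, rad; grows clockwise seen from above, 0 to 4.4; starts at 0 to 0.9. At 0 the arm points along the vise's -x. The housing meets both jaws at about 3.4; pushing the stiffening handle on with 10 to 15 N (crank about 3.45, hand some 5 mm further) clamps firmly. Free turning takes 4 N; this friction holds the screw when let go (it springs back slightly).
- crank_grip (a point): Middle of the crank's handle, an upright red cylinder 16 mm in diameter and 40 mm tall (81 to 121 mm above the bench, this point at 101 mm), 50 mm from the shaft; it spins freely on its pin, so it can be gripped and carried round without turning the hand.
- crank_axis (a point): Point on the crank's shaft axis, level with the middle of the red handle (101 mm above the bench).
- housing: Loose lamp housing on the vise's bed between the jaws: white box with aluminium top, 90 (x) x 64 (y) x 50 mm, 0.6 kg, top 80 mm above the bench. Origin: centre of its underside, z up. 6 mm threaded holes in the top at (-36, +23), (-36, -23), (+36, +13), (+36, -13) mm: a wide and a narrow pair. Green mark mid-edge by the narrow pair (+x). Lamp opening 40 x 30 mm in the middle.
- housing_top (a point): Centre of the housing's top face, axes as the housing's.
- housing_hole_wide (a point): Mouth of the threaded hole at (-36, +23) mm on the housing's top.
- housing_hole_narrow (a point): Mouth of the threaded hole at (+36, -13) mm on the housing's top.
- cover: Dark steel cover plate lying flat on the bench, 90 (x) x 64 (y) x 4 mm, about 0.2 kg. Origin: centre of its underside, z up. 7 mm holes at the same coordinates as the housing's; green mark at the middle of its +x edge, by the narrow pair. In its middle stands a black grip block, 44 (x) x 18 (y) mm, its top 32 mm above the plate's underside.
- cover_hole_wide (a point): Lower end of the cover's hole at (-36, +23) mm, on its underside.
- cover_hole_narrow (a point): Lower end of the cover's hole at (+36, -13) mm, on its underside.
- oil_bottle: Bystander: small amber bottle with black cap, 32 mm in diameter, 75 mm tall. Origin under its centre.
- screw_dish: Bystander: white round dish with screws in it, 72 mm in diameter, 18 mm high. Origin under its centre.
- driver: Bystander: orange screwdriver, 170 mm long, lying on the bench along its own x.
There are look-alikes about, which are no part of the job. Of the things shaped like the cover, the steel one is meant.

How it is judged:
On the way, in this order (a step that is already met when the one before it is completed fails the run):
1. the jaw clamps the housing against the fixed jaw, the cover still lying on the bench (contact force between jaw and housing above 4 N and y of housing in the frame of vise below 0.0015 m and angle between the x axis of housing and the x axis of vise, either way round below 0.05 rad and height (world z) of cover below 0.01 m), for 0.2 s.
2. the cover is lifted in the fingers (height (world z) of cover above 0.04 m and contact force between cover and the fingers above 1 N), for 0.1 s.
At the end, for the whole second after the job is handed in: The housing is clamped (jaw force over 4 N, within 1.5 mm of the fixed jaw, square within 0.05 rad); the cover is held by the fingers alone, its underside 4 to 20 mm above the housing's top, both checked holes within 4 mm of their threaded holes horizontally, level within 0.08 rad and still (contact force between jaw and housing above 4 N and y of housing in the frame of vise below 0.0015 m and angle between the x axis of housing and the x axis of vise, either way round below 0.05 rad and z of cover in the frame of housing_top between 0.004 and 0.02 m and horizontal distance between cover_hole_wide and housing_hole_wide below 0.004 m and horizontal distance between cover_hole_narrow and housing_hole_narrow below 0.004 m and angle between cover's own z axis and vertical below 0.08 rad and linear speed of cover below 0.02 m/s and angular speed of cover below 0.2 rad/s and contact force between cover and the fingers above 1 N and contact force between cover and housing below 0.2 N and contact force between cover and vise below 0.2 N); the arm keeps its last pose, push and grip.
It fails at once if the cover touches the housing (contact force between cover and housing above 1 N).
It fails at once if the oil bottle is shoved or knocked over (distance of oil_bottle from where it was at the start of the episode above 0.02 m).
It fails at once if the screw dish is shoved or knocked over (distance of screw_dish from where it was at the start of the episode above 0.02 m).
It fails at once if the driver is shoved or knocked over (distance of driver from where it was at the start of the episode above 0.02 m).
It fails at once if the oil bottle is tipped (angle between oil_bottle's own z axis and vertical above 0.3 rad).
It also fails if it takes over 58 s, if anything falls off the work surface, if the arm or the gripper's body presses on something with over 40 N, if the wrist force passes 120 N, or if a joint passes its speed limit or range.

## Working session

There is one attempt and no reset: what is moved stays moved. The work goes in short steps, Python scripts to look and compute and a shell command to move; the robot and the scene stay as the last step left them, time stands still between calls to the robot, and variables do not carry over. Pictures are saved under pics/ and viewed, at most 12 in all, crops included, and the job is handed in when it is done.

```bash
ls; mkdir -p pics; python3 - <<'E'
from station import ctrl, optics
import cv2,numpy as np
o=ctrl.get_obs();print({k:np.round(v,3) for k,v in o.items()},ctrl.grasp_offset)
for n in ("top","scene"):
    p,d=optics.get_image(n);cv2.imwrite(f"pics/{n}0.png",p[:,:,::-1]);np.savez(f"{n}0.npz",p=p,d=d)
    c=optics.camera_params(n);print(np.round(c["mtx"],1).tolist(),np.round(c["extrinsics"],3).tolist())
print(optics.camera_params("wrist"))
E
```

```text
pics
{'t': np.float64(0.0), 'q': array([-1.458,  0.053,  1.614,  0.   ,  1.476, -0.119]), 'dq': array([ 0.001,  0.001, -0.001,  0.   ,  0.001, -0.   ]), 'effort': array([-0.0000e+00, -3.9368e+01, -3.7017e+01, -0.0000e+00,  7.0000e-03,
        0.0000e+00]), 'tool_pos': array([ 0.144, -0.608,  0.192]), 'tool_rot': array([-3.118, -0.363, -0.   ]), 'contact_force': array([-0.202, -0.07 , -0.218]), 'wrist_torque': array([-0.039, -0.014, -0.042]), 'grip_force': np.float64(0.0), 'opening': np.float64(0.086)} 0.0187
[[619.8, 0.0, 325.1], [0.0, 619.8, 246.2], [0.0, 0.0, 1.0]] [[-0.007, -0.99, 0.14, 0.39], [-1.0, 0.002, -0.03, -0.044], [0.029, -0.14, -0.99, 1.098], [0.0, 0.0, 0.0, 1.0]]
[[486.6, 0.0, 318.0], [0.0, 486.6, 245.7], [0.0, 0.0, 1.0]] [[0.774, 0.445, -0.449, 0.87], [0.633, -0.551, 0.544, -0.455], [-0.005, -0.705, -0.709, 0.611], [0.0, 0.0, 0.0, 1.0]]
{'mtx': array([[360.72529126,   0.        , 320.27751484],
       [  0.        , 360.72529126, 240.14135776],
       [  0.        ,   0.        ,   1.        ]]), 'tool_from_camera': array([[-8.65296781e-04, -9.50292836e-01, -3.11356351e-01,
         8.02539474e-02],
       [ 9.99999106e-01, -1.13962682e-03,  6.99144868e-04,
         7.15261286e-04],
       [-1.01922241e-03, -3.11355467e-01,  9.50292973e-01,
        -1.80745630e-01],
       [ 0.00000000e+00,  0.00000000e+00,  0.00000000e+00,
         1.00000000e+00]])}
```

View pics/top0.png

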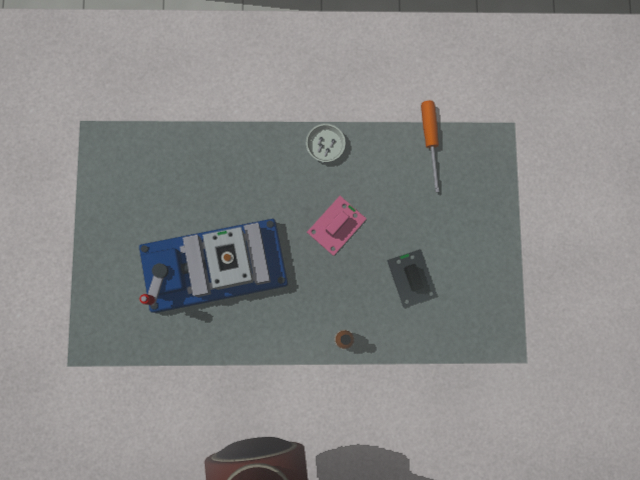

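View pics/scene0.png

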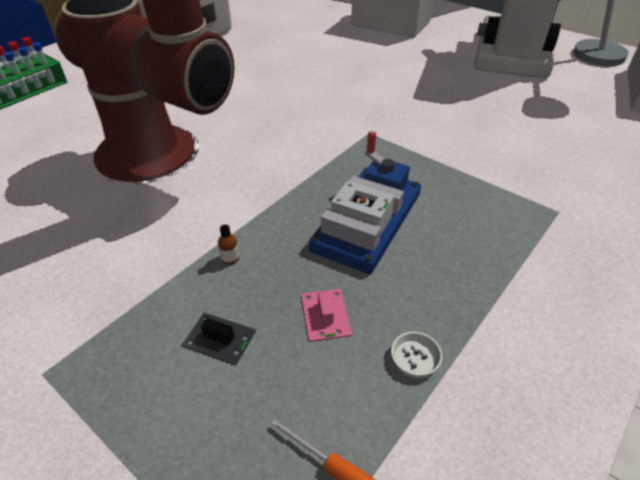

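The scene shows two cover-shaped things: a pink one at top (337,225) and a dark one at top (412,278). The dark one fits "dark steel, black grip block". I'll confirm it in an enlarged crop and measure at the same time.

```bash
cat > h.py <<'E'
import numpy as np,cv2
from station import ctrl,optics
from scipy.spatial.transform import Rotation as R
def plane(uv,z,K,T):
    uv=np.atleast_2d(np.asarray(uv,float)); r=np.c_[uv,np.ones(len(uv))]@np.linalg.inv(K).T@T[:3,:3].T
    return T[:3,3]+r*((z-T[2,3])/r[:,2])[:,None]
def cam(n,o=None):
    c=optics.camera_params(n)
    if n!="wrist": return c["mtx"],c["extrinsics"]
    T=np.eye(4);T[:3,:3]=R.from_rotvec(o["tool_rot"]).as_matrix();T[:3,3]=o["tool_pos"]
    return c["mtx"],T@c["tool_from_camera"]
def blobs(m,amin=6):
    n,l,s,c=cv2.connectedComponentsWithStats(m.astype(np.uint8))
    return [(s[i,4],np.round(c[i],1)) for i in range(1,n) if s[i,4]>=amin]
E
python3 - <<'E'
from h import *
f=np.load("top0.npz");p=f["p"];d=f["d"];K,T=cam("top")
hsv=cv2.cvtColor(p,cv2.COLOR_RGB2HSV);H,S,V=cv2.split(hsv)
a=cv2.resize(p[210:320,130:295],None,fx=4.8,fy=4.8,interpolation=cv2.INTER_CUBIC)
b=cv2.resize(p[240:315,380:445],None,fx=5,fy=5,interpolation=cv2.INTER_CUBIC)
im=np.zeros((600,800,3),np.uint8);im[:a.shape[0]//2*1,:]=0
a=cv2.resize(p[212:318,130:295],(467,300),interpolation=cv2.INTER_CUBIC);b=cv2.resize(p[245:310,380:445],(300,300),interpolation=cv2.INTER_CUBIC)
im=np.zeros((300,775,3),np.uint8);im[:,:467]=a;im[:,475:]=b
cv2.imwrite("pics/crop1.png",im[:,:,::-1])
for n,m,z in (("green",(H>45)&(H<75)&(S>110),.08),("green0",(H>45)&(H<75)&(S>110),.004),("red",((H<6)|(H>172))&(S>150)&(V>60),.121)):
    for A,c in blobs(m): 
        if c[1]<430: print(n,A,c,plane(c,z,K,T)[0].round(4))
# height map points around
def P(u,v):
    dd=d[int(v),int(u)];return (T[:3,:3]@(dd*np.linalg.inv(K)@[u,v,1])+T[:3,3]).round(3)
for uv in ((147,299),(160,271),(154,285),(210,260),(240,240),(415,278),(400,290),(345,339)):print(uv,P(*uv))
# blue vise base rect
m=((H>105)&(H<125)&(S>120)).astype(np.uint8);m=cv2.morphologyEx(m,cv2.MORPH_CLOSE,np.ones((25,25)))
c=max(cv2.findContours(m,0,2)[0],key=cv2.contourArea);print(cv2.minAreaRect(c))
E
```

```text
green 10 [351.4 208.1] [ 0.5982 -0.1194  0.08  ]
green 16 [221.5 232.6] [0.557  0.0967 0.08  ]
green 24 [404.2 255.9] [ 0.5172 -0.2063  0.08  ]
green0 10 [351.4 208.1] [ 0.6138 -0.125   0.004 ]
green0 16 [221.5 232.6] [0.5695 0.1072 0.004 ]
green0 24 [404.2 255.9] [ 0.5267 -0.2184  0.004 ]
red 37 [144.8 298.1] [0.4469 0.2084 0.121 ]
(147, 299) [0.446 0.205 0.12 ]
(160, 271) [0.493 0.196 0.08 ]
(154, 285) [0.471 0.206 0.077]
(210, 260) [0.511 0.115 0.079]
(240, 240) [0.545 0.066 0.08 ]
(415, 278) [ 0.485 -0.232  0.028]
(400, 290) [ 0.466 -0.209  0.004]
(345, 339) [ 0.381 -0.107  0.074]
((211.88461303710938, 264.923095703125), (68.05230712890625, 139.0463409423828), 78.69007110595703)
```

View pics/crop1.png

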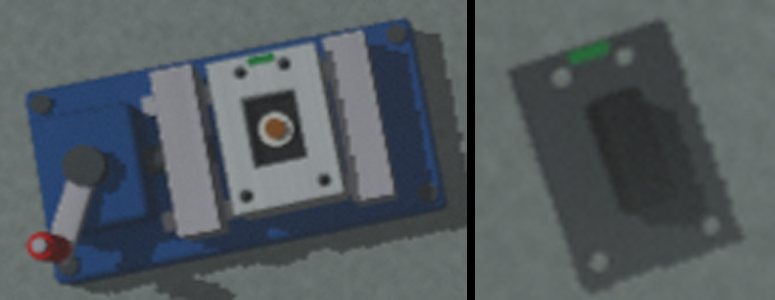

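The crop confirms it: the dark grey plate has four holes, a green mark and a black block, so it is the steel cover. The pink one is the look-alike. The crank's red handle is at top (145,298) and its hub at about (160,271). Next I'll hover over the vise for a wrist view.

```bash
python3 -m handwheel '[{"tx":30,"ty":-24,"tz":-6},{"tx":30,"ty":-24,"tz":-6},{"tx":30,"ty":-24,"tz":-6},{"tx":30,"ty":-24,"tz":-6},{"tx":30,"ty":-24,"tz":-6},{"tx":30,"ty":-24,"tz":-6},{"tx":30,"ty":-24,"tz":-6},{"tx":30,"ty":-24,"tz":-6},{"tx":30,"ty":-24,"tz":-6},{"tx":30,"ty":-24,"tz":-6},{"tx":30,"ty":-24,"tz":-6},{"tx":30,"ty":-24,"tz":-6}]' 60
python3 -m handwheel '[{"tx":14,"ty":-35},{"tx":14,"ty":-35},{"tx":14,"ty":-35},{"tx":14,"ty":-35},{"tx":14,"ty":-35},{"tx":14,"ty":-35},{"tx":14,"ty":-35},{"tx":14,"ty":-35},{"tx":14,"ty":-35},{"tx":14,"ty":-35},{},{}]'
python3 - <<'E'
from h import *
o=ctrl.get_obs();print(o["t"],o["tool_pos"].round(4),o["tool_rot"].round(4),o["contact_force"].round(2))
p,d=optics.get_image("wrist");np.savez("w1.npz",p=p,d=d,tp=o["tool_pos"],tr=o["tool_rot"]);cv2.imwrite("pics/w1.png",p[:,:,::-1])
E
```

```text
0.1 [ 0.1435 -0.6076  0.1917] [-3.1186 -0.363  -0.    ] [-0.04  0.34 -0.37]$[0]: bad value
$[0]: bad value
```

View pics/w1.png

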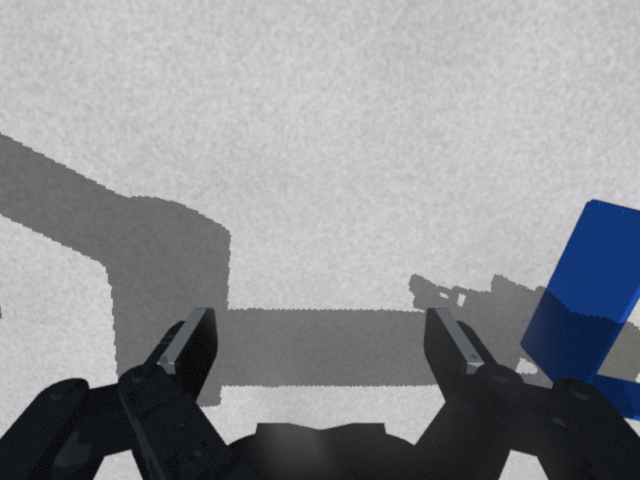

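The wrist picture still shows the start pose, with the bench and the fingers at (200,350) and (450,350). The rows were refused, so each one probably needs all four keys.

```bash
python3 -m handwheel '[{"tx":30,"ty":-24,"tz":-6,"roll":0},{"tx":30,"ty":-24,"tz":-6,"roll":0},{"tx":30,"ty":-24,"tz":-6,"roll":0},{"tx":30,"ty":-24,"tz":-6,"roll":0},{"tx":30,"ty":-24,"tz":-6,"roll":0},{"tx":30,"ty":-24,"tz":-6,"roll":0},{"tx":30,"ty":-24,"tz":-6,"roll":0},{"tx":30,"ty":-24,"tz":-6,"roll":0},{"tx":30,"ty":-24,"tz":-6,"roll":0},{"tx":30,"ty":-24,"tz":-6,"roll":0},{"tx":30,"ty":-24,"tz":-6,"roll":0},{"tx":30,"ty":-24,"tz":-6,"roll":0}]' 60
```

```text
t: 1.15
tool_pos: [0.4284, -0.2435, 0.2649]
tool_rot: [3.12, 0.363, 0.0]
contact_force: [0.6, -0.3, -0.3]
opening: 0.0599
grip_force: 0.0
```

```bash
python3 -m handwheel '[{"tx":14,"ty":-35,"tz":0,"roll":0},{"tx":14,"ty":-35,"tz":0,"roll":0},{"tx":14,"ty":-35,"tz":0,"roll":0},{"tx":14,"ty":-35,"tz":0,"roll":0},{"tx":14,"ty":-35,"tz":0,"roll":0},{"tx":14,"ty":-35,"tz":0,"roll":0},{"tx":14,"ty":-35,"tz":0,"roll":0},{"tx":14,"ty":-35,"tz":0,"roll":0},{"tx":14,"ty":-35,"tz":0,"roll":0},{"tx":14,"ty":-35,"tz":0,"roll":0},{"tx":0,"ty":0,"tz":0,"roll":0},{"tx":0,"ty":0,"tz":0,"roll":0}]'
python3 - <<'E'
from h import *
o=ctrl.get_obs()
p,d=optics.get_image("wrist");np.savez("w1.npz",p=p,d=d,tp=o["tool_pos"],tr=o["tool_rot"]);cv2.imwrite("pics/w2.png",p[:,:,::-1])
E
```

```text
t: 2.15
tool_pos: [0.4832, 0.1291, 0.2643]
tool_rot: [3.12, 0.369, -0.002]
contact_force: [0.0, -0.8, 0.2]
opening: 0.0599
grip_force: 0.0
```

View pics/w2.png

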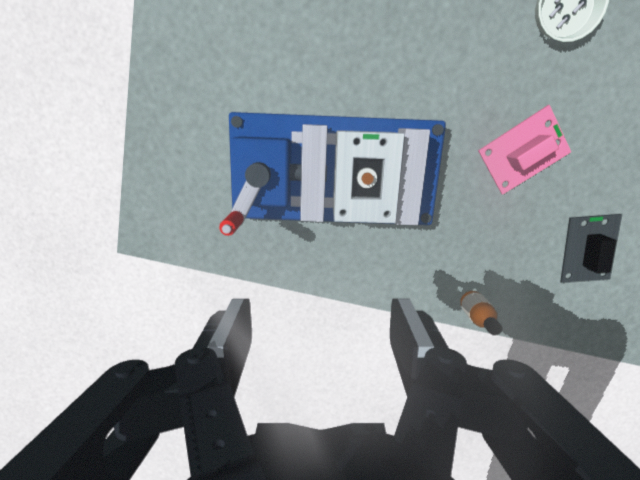

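The wrist view shows the handle cap at (227,228), the hub at (258,176), the fixed jaw at about (413,176), the housing at (369,177) with its green mark at (371,136), and the cover at (593,247). I'll measure these with depth and colour.

```bash
cat > m.py <<'E'
from h import *
def cloud(f):
    K,T=cam("wrist",{"tool_pos":f["tp"],"tool_rot":f["tr"]})
    v,u=np.mgrid[:480,:640];d=f["d"]
    X=np.stack([u,v,np.ones_like(u)],-1)@np.linalg.inv(K).T*d[...,None]@T[:3,:3].T+T[:3,3];return X,K,T
def rect(P):
    (c,s,a)=cv2.minAreaRect((P*1000).astype(np.float32));return np.round(c,1),np.round(s,1),round(a,1)
E
python3 - <<'E'
from m import *
f=np.load("w1.npz");p=f["p"];X,K,T=cloud(f);Z=X[...,2]
H,S,V=cv2.split(cv2.cvtColor(p,cv2.COLOR_RGB2HSV))
box=np.zeros(Z.shape,bool);box[100:245,210:450]=1
def show(n,m,k=3):
    m=cv2.morphologyEx(m.astype(np.uint8),cv2.MORPH_OPEN,np.ones((k,k)))
    n_,l,s,c=cv2.connectedComponentsWithStats(m)
    for i in range(1,n_):
        if s[i,4]>30: print(n,s[i,4],c[i].round(1),"z",np.median(Z[l==i]).round(4),"rect",rect(X[l==i][:,:2]),"mean",X[l==i].mean(0).round(4))
show("jaws",box&(S<60)&(abs(Z-.066)<.005)&(V>90))
show("housing",box&(S<60)&(abs(Z-.080)<.005)&(V>90))
show("gearbox",box&(S>120)&(H>100)&(H<125)&(abs(Z-.07)<.005))
show("base",cv2.morphologyEx((box&(S>120)&(H>100)&(H<125)&(Z<.04)).astype(np.uint8),cv2.MORPH_CLOSE,np.ones((35,35))))
red=box&((H<8)|(H>172))&(S>120);show("red",red);show("redtop",red&(Z>.117),2)
show("hub",box&(V<75)&(S<90)&(Z>.073)&(Z<.11))
b2=np.zeros(Z.shape,bool);b2[200:295,550:630]=1
show("block",b2&(Z>.024));show("cover",b2&(Z>.002)&(V<110))
g=(H>45)&(H<80)&(S>110)
for A,c in blobs(g): print("green",A,c,plane(c,.08,K,T)[0].round(4),plane(c,.004,K,T)[0].round(4))
hol=box&(V<75)&(abs(Z-.08)<.02)
for A,c in blobs(hol,8): print("dark",A,c,plane(c,.08,K,T)[0].round(4))
w=b2&(V>115)&(H<110)
for A,c in blobs(w,4): print("coverhole",A,c,plane(c,.004,K,T)[0].round(4))
E
```

```text
jaws 2291 [313.1 172.4] z 0.0658 rect (array([508.1, 141.8]), array([100.,  25.]), 11.3) mean [0.5103 0.1422 0.0658]
jaws 2312 [411.7 176. ] z 0.0659 rect (array([528.3,  40.2]), array([100.1,  25.5]), 11.2) mean [0.5306 0.0411 0.0658]
housing 4276 [367.6 177.3] z 0.0798 rect (array([519. ,  87.5]), array([90.4, 64.2]), 11.6) mean [0.5202 0.0879 0.0797]
housing 868 [250.5 188.3] z 0.0807 rect (array([480.2, 202.5]), array([22.6, 58.4]), 70.4) mean [0.4825 0.2006 0.0815]
gearbox 2905 [261.3 167.9] z 0.0696 rect (array([497.3, 196.5]), array([70. , 59.7]), 11.2) mean [0.5032 0.1951 0.0695]
base 7918 [328.3 150.3] z 0.0302 rect (array([513.6, 118.4]), array([118. , 238.3]), 11.2) mean [0.5341 0.1308 0.0397]
red 167 [230.2 220.2] z 0.118 rect (array([436.2, 226. ]), array([12.4, 56.8]), 43.0) mean [0.4546 0.2097 0.1112]
redtop 107 [229.  226.1] z 0.1204 rect (array([427.4, 213.5]), array([13.8, 59.7]), 78.2) mean [0.4507 0.2086 0.1183]
block 653 [604.2 255.4] z 0.0317 rect (array([534.5, -52.9]), array([401.3,  44.8]), 75.9) mean [ 0.4912 -0.226   0.0334]
cover 3050 [590.2 248.4] z 0.0048 rect (array([498.2, -62.9]), array([426.4, 104.4]), 87.0) mean [ 0.4923 -0.2219  0.0136]
green 38 [557.2 130.2] [ 0.6073 -0.0782  0.08  ] [ 0.6168 -0.1252  0.004 ]
green 56 [370.7 136.4] [0.5597 0.0959 0.08  ] [0.5593 0.0852 0.004 ]
green 56 [595.5 218.8] [ 0.5346 -0.1556  0.08  ] [ 0.529  -0.2186  0.004 ]
dark 18 [356.3 141.1] [0.5522 0.1083 0.08  ]
dark 15 [382.5 141.7] [0.5576 0.0833 0.08  ]
dark 581 [366.3 176.4] [0.5214 0.0895 0.08  ]
dark 27 [267.3 169.9] [0.5046 0.1877 0.08  ]
coverhole 4261 [589.2 246.5] [ 0.4931 -0.2279  0.004 ]
coverhole 75 [598.5 219.5] [ 0.529  -0.2227  0.004 ]
coverhole 20 [583.2 223. ] [ 0.5203 -0.206   0.004 ]
coverhole 19 [567.8 275.1] [ 0.4495 -0.2187  0.004 ]
coverhole 8 [602.2 274. ] [ 0.4616 -0.2625  0.004 ]
```

```bash
python3 -m handwheel '[{"tx":0,"ty":0,"tz":0,"roll":0.04},{"tx":-6,"ty":-29,"tz":0,"roll":0},{"tx":-6,"ty":-29,"tz":0,"roll":0},{"tx":-5,"ty":-28,"tz":10,"roll":0},{"tx":0,"ty":0,"tz":30,"roll":0},{"tx":0,"ty":0,"tz":35,"roll":0},{"tx":0,"ty":0,"tz":30,"roll":0},{"tx":0,"ty":0,"tz":20,"roll":0},{"tx":0,"ty":0,"tz":0,"roll":0},{"tx":0,"ty":0,"tz":0,"roll":0}]'
```

```text
t: 3.03
tool_pos: [0.45, 0.2072, 0.1389]
tool_rot: [3.127, 0.297, -0.004]
contact_force: [-0.6, -0.0, 0.3]
opening: 0.0601
grip_force: 0.0
```

```bash
python3 -m handwheel '[{"tx":0,"ty":-3,"tz":20,"roll":-0.005},{"tx":0,"ty":0,"tz":20,"roll":0},{"tx":0,"ty":0,"tz":9,"roll":0},{"tx":0,"ty":0,"tz":0,"roll":0}]'; python3 -m handwheel '[{"tx":0,"ty":0,"tz":0,"roll":0},{"tx":0,"ty":0,"tz":0,"roll":0},{"tx":0,"ty":0,"tz":0,"roll":0},{"tx":0,"ty":0,"tz":0,"roll":0},{"tx":0,"ty":0,"tz":0,"roll":0},{"tx":0,"ty":0,"tz":0,"roll":0}]' 5 40
```

```text
t: 3.37
tool_pos: [0.4497, 0.2109, 0.0903]
tool_rot: [3.126, 0.307, -0.002]
contact_force: [0.4, -0.1, -0.8]
opening: 0.0601
grip_force: 0.0
t: 3.87
tool_pos: [0.4503, 0.2118, 0.0913]
tool_rot: [-3.126, -0.309, -0.001]
contact_force: [0.3, 0.2, 0.2]
opening: 0.0048
grip_force: 0.0
```

The fingers closed on nothing, so I'll look before doing anything else.

```bash
python3 - <<'E'
from h import *
o=ctrl.get_obs();print(o["tool_pos"],o["opening"])
p,d=optics.get_image("wrist");np.savez("w3.npz",p=p,d=d,tp=o["tool_pos"],tr=o["tool_rot"]);cv2.imwrite("pics/w3.png",p[:,:,::-1])
E
```

```text
[0.45027729 0.2117723  0.09132978] 0.004780263245087965
```

View pics/w3.png

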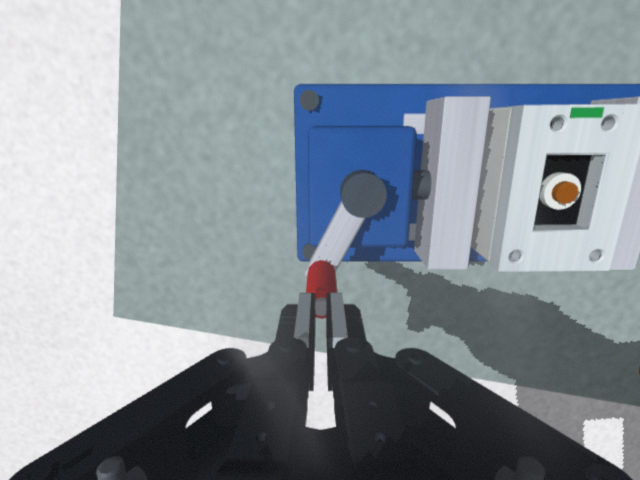

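```bash
python3 - <<'E'
from m import *
f=np.load("w3.npz");p=f["p"];X,K,T=cloud(f);Z=X[...,2]
H,S,V=cv2.split(cv2.cvtColor(p,cv2.COLOR_RGB2HSV))
box=np.zeros(Z.shape,bool);box[240:340,290:360]=1
red=box&((H<8)|(H>172))&(S>120)
print(red.sum());Q=X[red]
for a,b in ((.075,.09),(.09,.105),(.105,.118),(.118,.13)):
    q=Q[(Q[:,2]>a)&(Q[:,2]<b)]
    if len(q):print(a,b,len(q),q.min(0).round(4),q.max(0).round(4),q.mean(0).round(4))
hub=np.zeros(Z.shape,bool);hub[165:225,335:395]=1
q=X[hub&(Z>.085)&(Z<.12)|hub&(V<80)&(S<90)&(Z>.072)];print("hub",rect(q[:,:2]),np.median(q,0))
for r in (275,300,310,320,330):print(r,[(c,p[r,c].tolist(),X[r,c].round(3).tolist()) for c in (300,321,340)])
E
```

```text
837
0.075 0.09 98 [0.4504 0.2052 0.0824] [0.4574 0.2179 0.0899] [0.4556 0.2119 0.0869]
0.09 0.105 295 [0.4488 0.2045 0.09  ] [0.4575 0.2179 0.105 ] [0.4554 0.2119 0.0977]
0.105 0.118 296 [0.448  0.2045 0.105 ] [0.4573 0.218  0.1179] [0.4556 0.2118 0.1114]
0.118 0.13 146 [0.4423 0.206  0.118 ] [0.4573 0.2162 0.1219] [0.4545 0.2118 0.12  ]
hub (array([511.1, 205.5]), array([53. , 20.9]), 32.5) [0.50570559 0.1991198  0.08500571]
275 [(300, [150, 164, 164], [0.409, 0.22, 0.001]), (321, [135, 56, 58], [0.457, 0.212, 0.104]), (340, [143, 158, 156], [0.415, 0.187, -0.0])]
300 [(300, [113, 122, 126], [0.46, 0.221, 0.139]), (321, [98, 100, 105], [0.453, 0.211, 0.123]), (340, [112, 119, 123], [0.463, 0.205, 0.14])]
310 [(300, [112, 120, 125], [0.46, 0.221, 0.148]), (321, [105, 108, 113], [0.448, 0.21, 0.124]), (340, [112, 119, 125], [0.463, 0.206, 0.148])]
320 [(300, [112, 120, 124], [0.46, 0.221, 0.156]), (321, [147, 160, 160], [0.372, 0.195, 0.001]), (340, [111, 116, 123], [0.464, 0.206, 0.157])]
330 [(300, [111, 118, 123], [0.46, 0.22, 0.161]), (321, [139, 154, 153], [0.363, 0.193, 0.001]), (340, [110, 117, 122], [0.463, 0.207, 0.163])]
```

```bash
python3 - <<'E'
from m import *
f=np.load("w3.npz");p=f["p"];X,K,T=cloud(f)
Rt=R.from_rotvec(f["tr"]).as_matrix();L=(X-f["tp"])@Rt*1000
for c in (299,302,306,310,314,318,324,328,332,336,342):
    print(c,[(r,*L[r,c].round(0).astype(int)) for r in (286,290,294,298,304,312,325,340)])
E
sed -n 1,3p /dev/null; python3 -c "
import cv2;a=cv2.imread('pics/w3.png')[240:360,260:390];cv2.imwrite('pics/w3c.png',cv2.resize(a,None,fx=4.5,fy=4.5,interpolation=cv2.INTER_NEAREST))"
```

```text
299 [(286, np.int64(-49), np.int64(-17), np.int64(91)), (290, np.int64(-52), np.int64(-17), np.int64(90)), (294, np.int64(12), np.int64(-8), np.int64(-44)), (298, np.int64(10), np.int64(-8), np.int64(-45)), (304, np.int64(11), np.int64(-8), np.int64(-52)), (312, np.int64(11), np.int64(-7), np.int64(-58)), (325, np.int64(11), np.int64(-7), np.int64(-68)), (340, np.int64(13), np.int64(-6), np.int64(-79))]
302 [(286, np.int64(-49), np.int64(-14), np.int64(91)), (290, np.int64(-53), np.int64(-14), np.int64(92)), (294, np.int64(11), np.int64(-7), np.int64(-43)), (298, np.int64(12), np.int64(-7), np.int64(-47)), (304, np.int64(12), np.int64(-6), np.int64(-53)), (312, np.int64(12), np.int64(-6), np.int64(-59)), (325, np.int64(11), np.int64(-6), np.int64(-68)), (340, np.int64(10), np.int64(-5), np.int64(-75))]
306 [(286, np.int64(-48), np.int64(-11), np.int64(90)), (290, np.int64(-1), np.int64(-6), np.int64(-14)), (294, np.int64(11), np.int64(-5), np.int64(-43)), (298, np.int64(11), np.int64(-5), np.int64(-47)), (304, np.int64(11), np.int64(-5), np.int64(-51)), (312, np.int64(11), np.int64(-
[... 2597 characters left out ...]
18)), (294, np.int64(11), np.int64(7), np.int64(-43)), (298, np.int64(12), np.int64(7), np.int64(-47)), (304, np.int64(11), np.int64(7), np.int64(-52)), (312, np.int64(11), np.int64(7), np.int64(-57)), (325, np.int64(12), np.int64(6), np.int64(-69)), (340, np.int64(11), np.int64(6), np.int64(-76))]
342 [(286, np.int64(-49), np.int64(19), np.int64(91)), (290, np.int64(-52), np.int64(19), np.int64(91)), (294, np.int64(11), np.int64(10), np.int64(-43)), (298, np.int64(11), np.int64(10), np.int64(-47)), (304, np.int64(12), np.int64(9), np.int64(-53)), (312, np.int64(11), np.int64(9), np.int64(-58)), (325, np.int64(12), np.int64(8), np.int64(-69)), (340, np.int64(12), np.int64(8), np.int64(-79))]
```

View pics/w3c.png

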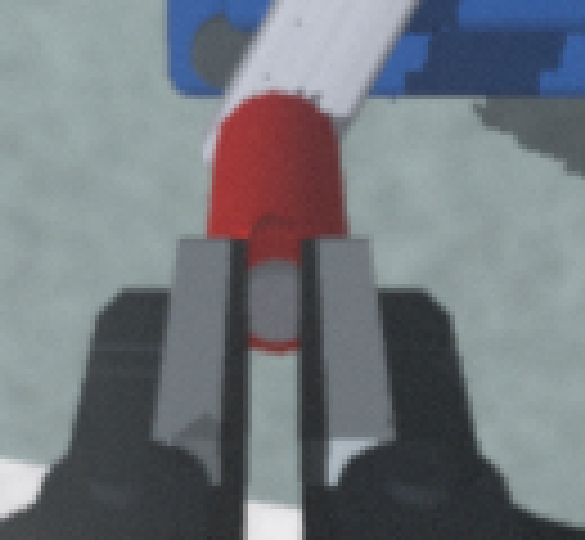

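The crop shows the finger pads ending just above the red handle. In depth their ends sit 42 mm behind the reported TCP, at z ≈ 0.133 against a handle top of 0.121. The handle is centred between them, so I'll open and go 42 mm lower, watching the force.

```bash
python3 -m handwheel '[{"tx":0,"ty":0,"tz":0,"roll":0},{"tx":0,"ty":0,"tz":0,"roll":0},{"tx":0,"ty":0,"tz":0,"roll":0},{"tx":0,"ty":0,"tz":0,"roll":0},{"tx":0,"ty":0,"tz":10,"roll":0},{"tx":0,"ty":0,"tz":10,"roll":0},{"tx":0,"ty":0,"tz":10,"roll":0},{"tx":0,"ty":0,"tz":10,"roll":0},{"tx":0,"ty":0,"tz":0,"roll":0}]' 50; python3 -m handwheel '[{"tx":0,"ty":0,"tz":0,"roll":0},{"tx":0,"ty":0,"tz":0,"roll":0},{"tx":0,"ty":0,"tz":0,"roll":0},{"tx":0,"ty":0,"tz":0,"roll":0},{"tx":0,"ty":0,"tz":0,"roll":0},{"tx":0,"ty":0,"tz":0,"roll":0}]' 5 40
```

```text
t: 4.67
tool_pos: [0.4475, 0.2109, 0.0472]
tool_rot: [3.125, 0.308, -0.009]
contact_force: [0.1, 0.1, -1.4]
opening: 0.0505
grip_force: 0.0
t: 5.17
tool_pos: [0.4506, 0.2116, 0.0514]
tool_rot: [3.126, 0.309, 0.002]
contact_force: [1.0, -1.9, 0.4]
opening: 0.0149
grip_force: 39.0
```

```bash
python3 -c "
import numpy as np
t=np.r_[np.arange(.5,3.31,.2),3.4,3.5];x=-50*np.cos(t);y=-50*np.sin(t)
for a,b,c in zip(t[1:],np.diff(x),np.diff(y)):print(round(a,2),round(b,1),round(c,1))"
```

```text
0.7 5.6 -8.2
0.9 7.2 -7.0
1.1 8.4 -5.4
1.3 9.3 -3.6
1.5 9.8 -1.7
1.7 10.0 0.3
1.9 9.7 2.3
2.1 9.1 4.2
2.3 8.1 5.9
2.5 6.7 7.4
2.7 5.1 8.6
2.9 3.3 9.4
3.1 1.4 9.9
3.3 -0.6 10.0
3.4 -1.0 4.9
3.5 -1.5 4.8
```

```bash
python3 -m handwheel '[{"tx":5.6,"ty":-8.2,"tz":0,"roll":0},{"tx":7.2,"ty":-7,"tz":0,"roll":0},{"tx":8.4,"ty":-5.4,"tz":0,"roll":0},{"tx":0,"ty":0,"tz":0,"roll":0}]'; python3 -m handwheel '[{"tx":9.3,"ty":-3.6,"tz":0,"roll":0},{"tx":9.8,"ty":-1.7,"tz":0,"roll":0},{"tx":10,"ty":0.3,"tz":0,"roll":0},{"tx":9.7,"ty":2.3,"tz":0,"roll":0},{"tx":9.1,"ty":4.2,"tz":0,"roll":0},{"tx":0,"ty":0,"tz":0,"roll":0}]'
```

```text
t: 5.5
tool_pos: [0.4673, 0.2371, 0.0514]
tool_rot: [-3.125, -0.309, -0.0]
contact_force: [-0.4, 2.1, 2.3]
opening: 0.0149
grip_force: 39.3
t: 6.0
tool_pos: [0.5155, 0.2453, 0.0515]
tool_rot: [-3.123, -0.307, -0.004]
contact_force: [2.9, 5.0, 1.6]
opening: 0.0148
grip_force: 39.2
```

```bash
python3 -m handwheel '[{"tx":7.6,"ty":6.9,"tz":0,"roll":0},{"tx":6.5,"ty":7.6,"tz":0,"roll":0},{"tx":5.1,"ty":8.6,"tz":0,"roll":0},{"tx":3.3,"ty":9.4,"tz":0,"roll":0},{"tx":0.7,"ty":5,"tz":0,"roll":0},{"tx":0,"ty":0,"tz":0,"roll":0}]'; python3 -m handwheel '[{"tx":0.5,"ty":5,"tz":0,"roll":0},{"tx":-0.2,"ty":4,"tz":0,"roll":0},{"tx":0,"ty":0,"tz":0,"roll":0},{"tx":0,"ty":0,"tz":0,"roll":0}]'
```

```text
t: 6.5
tool_pos: [0.5467, 0.2124, 0.0517]
tool_rot: [-3.124, -0.307, -0.011]
contact_force: [8.0, 4.6, -2.7]
opening: 0.0151
grip_force: 39.2
t: 6.83
tool_pos: [0.5485, 0.2035, 0.0516]
tool_rot: [-3.125, -0.308, -0.011]
contact_force: [6.9, 3.0, -2.3]
opening: 0.0145
grip_force: 39.2
```

```bash
python3 -m handwheel '[{"tx":0.7,"ty":3,"tz":0,"roll":0},{"tx":0.4,"ty":3,"tz":0,"roll":0},{"tx":0,"ty":2,"tz":0,"roll":0},{"tx":0,"ty":0,"tz":0,"roll":0},{"tx":0,"ty":0,"tz":0,"roll":0}]'
```

```text
t: 7.25
tool_pos: [0.5487, 0.1956, 0.0513]
tool_rot: [-3.126, -0.308, -0.001]
contact_force: [-2.0, 4.5, 3.8]
opening: 0.0146
grip_force: 40.0
```

```bash
python3 -m handwheel '[{"tx":-0.4,"ty":2,"tz":0,"roll":0},{"tx":-0.4,"ty":2,"tz":0,"roll":0},{"tx":0,"ty":0,"tz":0,"roll":0},{"tx":0,"ty":0,"tz":0,"roll":0}]';python3 -m handwheel '[{"tx":-0.4,"ty":1.5,"tz":0,"roll":0},{"tx":0,"ty":0,"tz":0,"roll":0},{"tx":0,"ty":0,"tz":0,"roll":0}]'
```

```text
t: 7.58
tool_pos: [0.5486, 0.1932, 0.0513]
tool_rot: [-3.123, -0.308, -0.001]
contact_force: [-2.8, 9.2, 4.3]
opening: 0.0145
grip_force: 40.0
t: 7.83
tool_pos: [0.5485, 0.1926, 0.0514]
tool_rot: [-3.121, -0.308, -0.002]
contact_force: [-0.9, 13.5, 3.8]
opening: 0.0148
grip_force: 40.0
```

```bash
python3 -m handwheel '[{"tx":0,"ty":0.4,"tz":0,"roll":0},{"tx":0,"ty":0,"tz":0,"roll":0},{"tx":0,"ty":0,"tz":0,"roll":0},{"tx":0,"ty":0,"tz":0,"roll":0},{"tx":0,"ty":0,"tz":0,"roll":0}]';python3 -m handwheel '[{"tx":0,"ty":0,"tz":0,"roll":0},{"tx":0,"ty":0,"tz":0,"roll":0},{"tx":0,"ty":0,"tz":0,"roll":0},{"tx":0,"ty":0,"tz":0,"roll":0}]' 45; python3 -m handwheel '[{"tx":0,"ty":0,"tz":-20,"roll":0},{"tx":0,"ty":0,"tz":-30,"roll":0},{"tx":0,"ty":0,"tz":-40,"roll":0},{"tx":0,"ty":0,"tz":-40,"roll":0},{"tx":0,"ty":0,"tz":-40,"roll":0},{"tx":0,"ty":0,"tz":-40,"roll":0},{"tx":0,"ty":0,"tz":0,"roll":0},{"tx":0,"ty":0,"tz":0,"roll":0}]'
python3 - <<'E'
from h import *
o=ctrl.get_obs()
p,d=optics.get_image("wrist");np.savez("w4.npz",p=p,d=d,tp=o["tool_pos"],tr=o["tool_rot"]);cv2.imwrite("pics/w4.png",p[:,:,::-1])
E
```

```text
t: 8.25
tool_pos: [0.5485, 0.1926, 0.0513]
tool_rot: [-3.12, -0.308, -0.001]
contact_force: [-1.6, 13.6, 3.9]
opening: 0.0148
grip_force: 40.0
t: 8.58
tool_pos: [0.5484, 0.1883, 0.0501]
tool_rot: [3.125, 0.308, -0.002]
contact_force: [-1.4, 0.0, 0.2]
opening: 0.045
grip_force: 0.0
t: 9.25
tool_pos: [0.5506, 0.189, 0.2649]
tool_rot: [3.126, 0.307, 0.011]
contact_force: [0.3, -0.6, -0.8]
opening: 0.0448
grip_force: 0.0
```

View pics/w4.png

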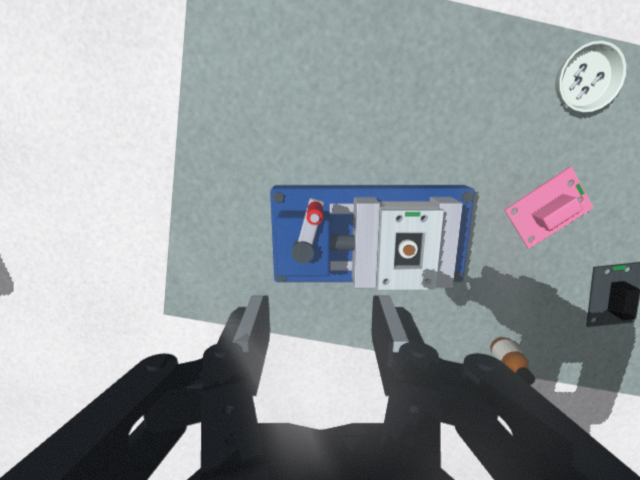

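The wrist view shows the crank arm at (315,212) and the jaw, at x≈367, against the housing at (408,250), which is tight to the fixed jaw at x≈447. Next I'll go to the cover and measure both.

```bash
python3 -m handwheel '[{"tx":-12,"ty":34,"tz":0,"roll":0},{"tx":-12,"ty":34,"tz":0,"roll":0},{"tx":-12,"ty":34,"tz":0,"roll":0},{"tx":-12,"ty":34,"tz":0,"roll":0},{"tx":-12,"ty":34,"tz":0,"roll":0},{"tx":-12,"ty":34,"tz":0,"roll":0},{"tx":-12,"ty":34,"tz":0,"roll":0},{"tx":-12,"ty":34,"tz":0,"roll":0},{"tx":-12,"ty":34,"tz":0,"roll":0},{"tx":-12,"ty":34,"tz":0,"roll":0},{"tx":-12,"ty":34,"tz":0,"roll":0},{"tx":-6,"ty":17,"tz":0,"roll":-0.095}]'
python3 -m handwheel '[{"tx":0,"ty":0,"tz":0,"roll":0},{"tx":0,"ty":0,"tz":0,"roll":0}]'
cat > c.py <<'E'
from m import *
def meas(f,zt,box):
    """cover: dark plate rect + block rect via depth"""
    p=f["p"];X,K,T=cloud(f);Z=X[...,2];V=cv2.cvtColor(p,cv2.COLOR_RGB2HSV)[...,2];H,S=cv2.split(cv2.cvtColor(p,cv2.COLOR_RGB2HSV))[:2]
    return p,X,Z,H,S,V,K,T
E
python3 - <<'E'
from c import *
f=np.load("w4.npz");p,X,Z,H,S,V,K,T=meas(f,0,0)
def comp(n,m):
    m=cv2.morphologyEx(m.astype(np.uint8),cv2.MORPH_OPEN,np.ones((3,3)));k,l,s,c=cv2.connectedComponentsWithStats(m)
    for i in range(1,k):
        if s[i,4]>200: print(n,s[i,4],c[i].round(),rect(X[l==i][:,:2]),np.median(Z[l==i]).round(4))
b=np.zeros(Z.shape,bool);b[170:300,265:490]=1
comp("housing",b&(S<60)&(V>90)&(Z>.0745)&(Z<.09));comp("jaws",b&(S<60)&(V>90)&(abs(Z-.066)<.004))
for A,c in blobs((H>45)&(H<80)&(S>110)): print("green",A,c,plane(c,.08,K,T)[0].round(4),plane(c,.004,K,T)[0].round(4))
o=ctrl.get_obs()
p,d=optics.get_image("wrist");np.savez("w5.npz",p=p,d=d,tp=o["tool_pos"],tr=o["tool_rot"]);cv2.imwrite("pics/w5.png",p[:,:,::-1])
f=np.load("w5.npz");p,X,Z,H,S,V,K,T=meas(f,0,0)
print("tool",o["tool_pos"],2*np.arctan2(o["tool_rot"][1],o["tool_rot"][0]))
b=(abs(X[...,0]-.49)<.09)&(abs(X[...,1]+.23)<.09)
comp("block",b&(Z>.025)&(Z<.04)&(V<80))
comp("plate",b&(Z<.04)&(Z>.0022)&(V<130))
for A,c in blobs(b&(H>45)&(H<80)&(S>110)): print("green",A,c,plane(c,.004,K,T)[0].round(4))
E
```

```text
t: 10.3
tool_pos: [0.4876, -0.2243, 0.2574]
tool_rot: [-3.107, -0.453, 0.007]
contact_force: [-0.5, 0.2, 0.4]
opening: 0.045
grip_force: 0.0
t: 10.47
tool_pos: [0.4886, -0.2215, 0.2579]
tool_rot: [-3.106, -0.451, 0.006]
contact_force: [-0.0, 0.4, -0.0]
opening: 0.0452
grip_force: 0.0
housing 3653 [409. 250.] (array([519.1,  83.8]), array([91.9, 64.4]), 11.1) 0.0799
housing 637 [305. 242.] (array([509.5, 194.7]), array([22.2, 45.2]), 79.2) 0.0824
jaws 1959 [367. 244.] (array([511.5, 127.4]), array([99.3, 25.6]), 11.1) 0.0659
jaws 1519 [448. 244.] (array([528.5,  40.2]), array([99.5, 25.7]), 12.3) 0.066
green 29 [579.5 188.9] [ 0.6184 -0.0685  0.08  ] [ 0.6164 -0.125   0.004 ]
green 41 [412.3 214. ] [0.56   0.0919 0.08  ] [0.5458 0.0687 0.004 ]
green 51 [619.1 267.2] [ 0.5461 -0.1462  0.08  ] [ 0.5291 -0.2189  0.004 ]
tool [ 0.4885721  -0.22146766  0.25794466] -5.995001593186548
block 586 [329. 195.] (array([ 490.4, -231. ]), array([43.4, 17.2]), 17.2) 0.0317
plate 3479 [328. 191.] (array([ 489.8, -231.1]), array([89.8, 63.2]), 18.1) 0.0041
green 61 [327.4 156.8] [ 0.5297 -0.2182  0.004 ]
```

View pics/w5.png

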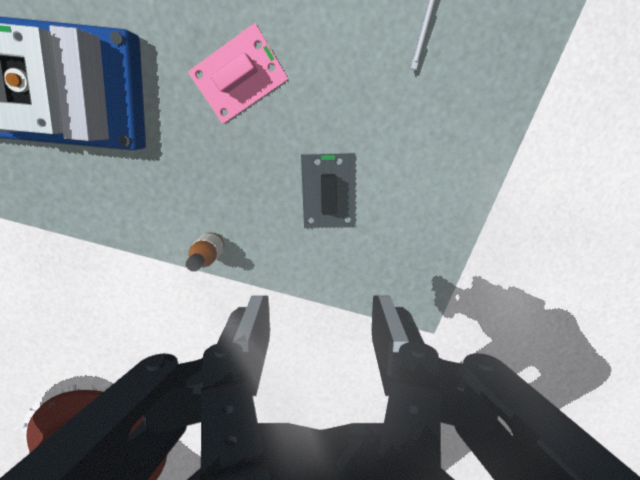

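The wrist view shows the cover upright at (328,190), with the block at (329,195) and its green mark up at (327,157). I'll centre over it and go down.

```bash
python3 -m handwheel '[{"tx":0,"ty":0,"tz":0,"roll":-0.02},{"tx":-1.6,"ty":9.5,"tz":25,"roll":0},{"tx":0,"ty":0,"tz":35,"roll":0},{"tx":0,"ty":0,"tz":40,"roll":0},{"tx":0,"ty":0,"tz":40,"roll":0},{"tx":0,"ty":0,"tz":40,"roll":0},{"tx":0,"ty":0,"tz":30,"roll":0},{"tx":0,"ty":0,"tz":20,"roll":0},{"tx":0,"ty":0,"tz":0,"roll":0},{"tx":0,"ty":0,"tz":0,"roll":0}]' 50
python3 - <<'E'
from c import *
o=ctrl.get_obs();a=2*np.arctan2(o["tool_rot"][1],o["tool_rot"][0])%(2*np.pi);print("yaw",a)
p,d=optics.get_image("wrist");np.savez("w6.npz",p=p,d=d,tp=o["tool_pos"],tr=o["tool_rot"])
X,K,T=cloud(np.load("w6.npz"));L=(X-o["tool_pos"])@R.from_rotvec(o["tool_rot"]).as_matrix()*1000
V=p.max(2);Z=X[...,2];m=(np.hypot(L[...,0],L[...,1])<45)&(V<90)&(Z>.026)&(Z<.037)
print("block in tool",rect(L[m][:,:2]),m.sum())
E
```

```text
t: 11.35
tool_pos: [0.4906, -0.229, 0.0297]
tool_rot: [-3.101, -0.49, 0.004]
contact_force: [0.1, 0.1, -0.3]
opening: 0.0499
grip_force: 0.0
yaw 0.3135939670029657
block in tool (array([-452.8, 1759.1]), array([17976.7, 44439.6]), 89.9) 2497
```

```bash
python3 -m handwheel '[{"tx":-0.5,"ty":1.8,"tz":15,"roll":0},{"tx":0,"ty":0,"tz":20,"roll":0},{"tx":0,"ty":0,"tz":10,"roll":0},{"tx":0,"ty":0,"tz":5,"roll":0},{"tx":0,"ty":0,"tz":5,"roll":0},{"tx":0,"ty":0,"tz":0,"roll":0}]';  python3 -m handwheel '[{"tx":0,"ty":0,"tz":4,"roll":0},{"tx":0,"ty":0,"tz":4,"roll":0},{"tx":0,"ty":0,"tz":0,"roll":0},{"tx":0,"ty":0,"tz":0,"roll":0}]'
```

```text
t: 11.9
tool_pos: [0.4916, -0.2326, -0.0239]
tool_rot: [3.103, 0.488, 0.0]
contact_force: [-0.6, 0.0, -0.6]
opening: 0.05
grip_force: 0.0
t: 12.23
tool_pos: [0.4913, -0.2326, -0.0322]
tool_rot: [-3.103, -0.488, 0.0]
contact_force: [-0.7, 0.4, -0.0]
opening: 0.0501
grip_force: 0.0
```

```bash
python3 -m handwheel '[{"tx":0,"ty":0,"tz":0,"roll":0},{"tx":0,"ty":0,"tz":0,"roll":0},{"tx":0,"ty":0,"tz":0,"roll":0},{"tx":0,"ty":0,"tz":0,"roll":0},{"tx":0,"ty":0,"tz":0,"roll":0},{"tx":0,"ty":0,"tz":0,"roll":0}]' 8 60; python3 -m handwheel '[{"tx":0,"ty":0,"tz":-5,"roll":0},{"tx":0,"ty":0,"tz":-20,"roll":0},{"tx":0,"ty":0,"tz":-30,"roll":0},{"tx":0,"ty":0,"tz":-35,"roll":0},{"tx":0,"ty":0,"tz":-40,"roll":0},{"tx":0,"ty":0,"tz":-40,"roll":0},{"tx":0,"ty":0,"tz":-20,"roll":0},{"tx":0,"ty":0,"tz":0,"roll":0}]'
```

```text
t: 12.73
tool_pos: [0.4918, -0.2328, -0.0317]
tool_rot: [3.103, 0.488, 0.001]
contact_force: [0.6, 0.8, 2.4]
opening: 0.0171
grip_force: 61.9
t: 13.4
tool_pos: [0.4944, -0.2346, 0.1648]
tool_rot: [3.096, 0.487, 0.013]
contact_force: [1.2, -1.1, -1.7]
opening: 0.0168
grip_force: 61.4
```

```bash
python3 -m handwheel '[{"tx":0,"ty":0,"tz":0,"roll":0},{"tx":0,"ty":0,"tz":0,"roll":0}]'
cat > g.py <<'E'
from c import *
def inhand(name):
    o=ctrl.get_obs();p,d=optics.get_image("wrist");np.savez(name+".npz",p=p,d=d,tp=o["tool_pos"],tr=o["tool_rot"]);cv2.imwrite("pics/"+name+".png",p[:,:,::-1])
    Rt=R.from_rotvec(o["tool_rot"]).as_matrix();X,K,T=cloud(np.load(name+".npz"));L=(X-o["tool_pos"])@Rt
    m=(abs(L[...,2]-.028)<.006)&(abs(L[...,0])<.06)&(abs(L[...,1])<.05)
    q=L[m];A=np.c_[q[:,:2],np.ones(len(q))];k=np.linalg.lstsq(A,q[:,2],rcond=None)[0]
    print("plate",m.sum(),rect(q[:,:2]),"tilt",k[:2].round(3),"z top at 0",(k[2]*1000).round(1))
    n=Rt@np.r_[-k[:2],1];n/=np.linalg.norm(n);print("tilt world",np.degrees(np.arccos(abs(n[2]))).round(2))
    H,S,V=cv2.split(cv2.cvtColor(p,cv2.COLOR_RGB2HSV))
    g=(H>45)&(H<80)&(S>110)&m
    print("green tool",(L[g].mean(0)*1000).round(1) if g.any() else None)
    a=np.arctan2(Rt[1,0],Rt[0,0]);print("tool",o["tool_pos"].round(4),"yaw",a.round(4),"toolz",Rt[:,2].round(3))
    return o,p,X,L,m,K,T
E
python3 -c "
from g import *
o,p,X,L,m,K,T=inhand('w7')
P=(L[m][:,:2]*1000)
for y in (-28,-20,20,28): 
    s=P[abs(P[:,1]-y)<1.5]; print(y,s[:,0].min().round(1),s[:,0].max().round(1))
for x in (-30,-15,0,15,25,35):
    s=P[abs(P[:,0]-x)<1.5]; print(x,len(s) and (s[:,1].min().round(1),s[:,1].max().round(1)))
"
```

```text
t: 13.57
tool_pos: [0.4901, -0.2318, 0.1554]
tool_rot: [-3.101, -0.487, 0.005]
contact_force: [0.1, 0.3, -2.7]
opening: 0.0169
grip_force: 61.4
plate 0 (array([0., 0.]), array([0., 0.]), 0.0) tilt [0. 0.] z top at 0 0.0
tilt world 0.22
green tool None
tool [ 0.4901 -0.2318  0.1554] yaw 0.3118 toolz [-0.003  0.002 -1.   ]Traceback (most recent call last):
  File "<string>", line 6, in <module>
    s=P[abs(P[:,1]-y)<1.5]; print(y,s[:,0].min().round(1),s[:,0].max().round(1))
                                    ~~~~~~~~~~^^
    return umr_minimum(a, axis, None, out, keepdims, initial, where)
ValueError: zero-size array to reduction operation minimum which has no identity
```

View pics/w7.png

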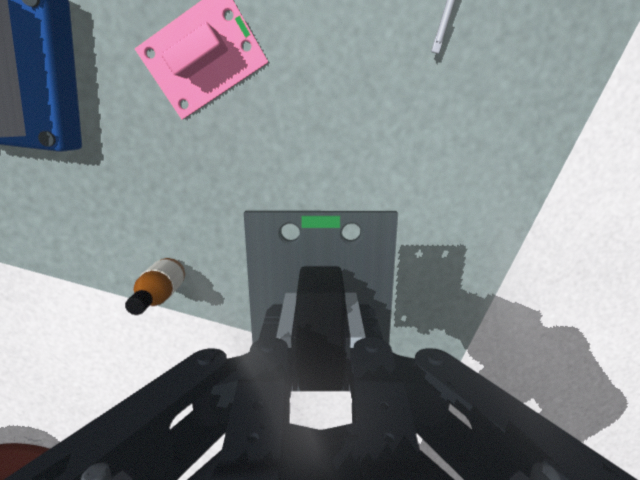

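The cover is held, its front edge at row 211, green mark at (320,221) and holes at (290,231) and (351,231). The plate lies at negative tool z, so I'll fix that sign and remeasure.

```bash
sed -i 's/L\[...,2\]-.028)/L[...,2]+.0357)/' g.py; cat >> g.py <<'E'
def cover(name):
    o,p,X,L,m,K,T=inhand(name)
    P=(L[m][:,:2]*1000)
    for y in (-26,-18,18,26):
        s=P[abs(P[:,1]-y)<1.5]; print("y",y,"xmax",s[:,0].max().round(1))
    for x in (5,20,35):
        s=P[abs(P[:,0]-x)<1.5]; print("x",x,s[:,1].min().round(1),s[:,1].max().round(1))
    # holes: not plate, bright, inside plate convex hull
    hull=np.zeros(m.shape,np.uint8);c=np.argwhere(m)[:,::-1].astype(np.int32);cv2.fillConvexPoly(hull,cv2.convexHull(c),1)
    hm=(hull>0)&(p.max(2)>110)&(np.arange(480)[:,None]<250)&~m
    Tt=np.linalg.inv(np.block([[R.from_rotvec(o["tool_rot"]).as_matrix(),o["tool_pos"][:,None]],[np.zeros((1,3)),1]]))
    zt=np.median(X[m][:,2])
    for A,c in blobs(hm,40): w=plane(c,zt,K,T)[0];print("hole",A,c,"tool",((Tt@np.r_[w,1])[:3]*1000).round(1))
E
python3 -c "
from g import *
cover('w8')"
```

```text
plate 12562 (array([-0.7,  0.9]), array([91.2, 64.4]), 0.1) tilt [ 0.005 -0.001] z top at 0 -35.6
tilt world 0.52
green tool [ 40.9   0.9 -36.1]
tool [ 0.4897 -0.2315  0.1546] yaw 0.3118 toolz [-0.004  0.003 -1.   ]
y -26 xmax 44.9
y -18 xmax 44.8
y 18 xmax 44.9
y 26 xmax 44.8
x 5 -31.2 33.1
x 20 -31.3 32.9
x 35 -31.1 33.0
hole 223 [290.2 231.5] tool [ 36.4 -11.8 -35.5]
hole 221 [350.8 231.5] tool [ 36.4  13.7 -35.6]
```

```bash
python3 -m handwheel '[{"tx":0,"ty":0,"tz":0,"roll":0.04},{"tx":0,"ty":0,"tz":0,"roll":0.04},{"tx":0,"ty":0,"tz":0,"roll":0.037},{"tx":5,"ty":-15,"tz":0,"roll":0},{"tx":8,"ty":-28,"tz":0,"roll":0},{"tx":10,"ty":-34,"tz":0,"roll":0},{"tx":10,"ty":-34,"tz":0,"roll":0},{"tx":10,"ty":-34,"tz":0,"roll":0},{"tx":10,"ty":-34,"tz":0,"roll":0},{"tx":10,"ty":-34,"tz":0,"roll":0},{"tx":10,"ty":-34,"tz":0,"roll":0},{"tx":8,"ty":-28,"tz":0,"roll":0}]'; python3 -m handwheel '[{"tx":6,"ty":-20,"tz":0,"roll":0},{"tx":3,"ty":-9,"tz":0,"roll":0},{"tx":0,"ty":0,"tz":0,"roll":0},{"tx":0,"ty":0,"tz":0,"roll":0},{"tx":0,"ty":0,"tz":0,"roll":0}]'; python3 -c "
from g import *
cover('w9')"
```

```text
t: 14.67
tool_pos: [0.5161, 0.0553, 0.1553]
tool_rot: [-3.126, -0.307, 0.006]
contact_force: [1.1, 0.4, -1.6]
opening: 0.0167
grip_force: 61.3
t: 15.08
tool_pos: [0.5204, 0.082, 0.1569]
tool_rot: [3.126, 0.304, -0.003]
contact_force: [0.6, -0.1, -1.0]
opening: 0.0172
grip_force: 61.3
plate 12563 (array([-0.3,  0.9]), array([91. , 64.4]), 0.1) tilt [ 0.005 -0.001] z top at 0 -35.6
tilt world 0.37
green tool [ 41.    0.9 -36.1]
tool [0.5204 0.082  0.1569] yaw 0.1937 toolz [-0.002 -0.001 -1.   ]
y -26 xmax 44.9
y -18 xmax 44.9
y 18 xmax 44.8
y 26 xmax 44.9
x 5 -31.2 33.1
x 20 -31.1 33.0
x 35 -31.1 32.8
hole 191 [289.  231.4] tool [ 36.6 -12.3 -35.5]
hole 223 [350.8 231.5] tool [ 36.5  13.6 -35.5]
```

```bash
python3 -m handwheel '[{"tx":-0.5,"ty":-3,"tz":10,"roll":0},{"tx":0,"ty":0,"tz":15,"roll":0},{"tx":0,"ty":0,"tz":20,"roll":0},{"tx":0,"ty":0,"tz":17,"roll":0},{"tx":0,"ty":0,"tz":12,"roll":0},{"tx":0,"ty":0,"tz":6,"roll":0},{"tx":0,"ty":0,"tz":0,"roll":0},{"tx":0,"ty":0,"tz":0,"roll":0},{"tx":0,"ty":0,"tz":0,"roll":0}]'
python3 - <<'E'
from g import *
cover("w10")
f=np.load("w10.npz");X,K,T=cloud(f);p=f["p"];H,S,V=cv2.split(cv2.cvtColor(p,cv2.COLOR_RGB2HSV));Z=X[...,2]
m=(S<60)&(V>90)&(abs(Z-.066)<.004)&(np.hypot(X[...,0]-.52,X[...,1]-.084)<.12)
k,l,s,c=cv2.connectedComponentsWithStats(m.astype(np.uint8))
for i in range(1,k):
    if s[i,4]>300:print("jaw",rect(X[l==i][:,:2]))
p,d=optics.get_image("top");cv2.imwrite("pics/t2.png",cv2.resize(p[200:330,120:300],(780,563),interpolation=cv2.INTER_CUBIC)[:,:,::-1])
E
```

```text
t: 15.88
tool_pos: [0.5207, 0.0859, 0.0791]
tool_rot: [3.127, 0.305, 0.003]
contact_force: [0.0, -0.3, -1.5]
opening: 0.0169
grip_force: 61.3
plate 12570 (array([-0.6,  0.8]), array([91.4, 64.5]), 0.3) tilt [ 0.005 -0.001] z top at 0 -35.6
tilt world 0.16
green tool [ 41.    0.9 -36.1]
tool [0.5207 0.0859 0.0791] yaw 0.1946 toolz [ 0.002  0.    -1.   ]
y -26 xmax 44.8
y -18 xmax 45.0
y 18 xmax 44.9
y 26 xmax 44.8
x 5 -31.1 32.9
x 20 -31.3 33.1
x 35 -31.1 33.0
hole 222 [290.2 231.5] tool [ 36.5 -11.8 -35.4]
hole 222 [350.8 231.5] tool [ 36.5  13.6 -35.4]
jaw (array([519.7,  84.1]), array([100.6, 114.4]), 11.3)
```

```bash
python3 -m handwheel '[{"tx":-1,"ty":0.5,"tz":5,"roll":0},{"tx":0,"ty":0,"tz":6,"roll":0},{"tx":0,"ty":0,"tz":5,"roll":0},{"tx":0,"ty":0,"tz":2,"roll":0},{"tx":0,"ty":0,"tz":0,"roll":0},{"tx":0,"ty":0,"tz":0,"roll":0},{"tx":0,"ty":0,"tz":0,"roll":0},{"tx":0,"ty":0,"tz":0,"roll":0}]'
python3 - <<'E'
from g import *
cover("w11")
f=np.load("w11.npz");X,K,T=cloud(f);p=f["p"];H,S,V=cv2.split(cv2.cvtColor(p,cv2.COLOR_RGB2HSV));Z=X[...,2]
P=X[f["d"]>0]
m=(S<60)&(V>90)&(abs(Z-.066)<.004)&(np.hypot(X[...,0]-.52,X[...,1]-.084)<.12)
k,l,s,c=cv2.connectedComponentsWithStats(m.astype(np.uint8))
for i in range(1,k):
    if s[i,4]>300:print("jaw",rect(X[l==i][:,:2]))
# front edge of housing (aluminium/white) ahead of the plate, tool frame
o=ctrl.get_obs();q=np.array([ctrl.get_obs()["tool_pos"] for _ in range(3)]);print(q.round(4))
E
python3 -c "
import cv2;a=cv2.imread('pics/w11.png')[150:330,200:440];cv2.imwrite('pics/w11c.png',cv2.resize(a,(800,600),interpolation=cv2.INTER_CUBIC))"
```

```text
t: 16.65
tool_pos: [0.5191, 0.0852, 0.0601]
tool_rot: [3.127, 0.305, 0.001]
contact_force: [-0.4, 0.2, -0.8]
opening: 0.0168
grip_force: 61.4
plate 12574 (array([-0.5,  0.9]), array([90.9, 64.4]), 0.1) tilt [ 0.005 -0.001] z top at 0 -35.6
tilt world 0.28
green tool [ 41.    0.9 -36.1]
tool [0.5191 0.0852 0.0601] yaw 0.1948 toolz [ 0.001  0.    -1.   ]
y -26 xmax 45.0
y -18 xmax 44.9
y 18 xmax 44.8
y 26 xmax 44.8
x 5 -31.2 33.0
x 20 -31.0 33.0
x 35 -31.2 32.9
hole 222 [290.2 231.5] tool [ 36.5 -11.8 -35.4]
hole 222 [350.8 231.5] tool [ 36.5  13.6 -35.4]
jaw (array([520.4,  84.4]), array([ 99.6, 114.4]), 11.4)
[[0.5191 0.0853 0.0601]
 [0.5191 0.0853 0.0601]
 [0.5191 0.0853 0.0601]]
```

View pics/w11c.png

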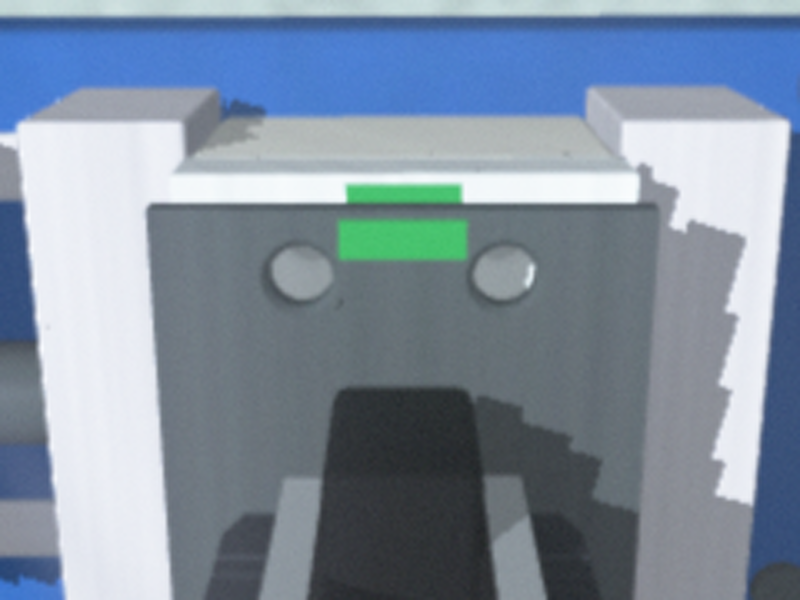

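The view shows the cover's green mark at crop (403,240) right under the housing's at (404,193), and the two are laterally centred. The last check is the fore-and-aft offset, by casting rays onto the front edges.

```bash
python3 - <<'E'
from g import *
f=np.load("w11.npz");K,T=cam("wrist",{"tool_pos":f["tp"],"tool_rot":f["tr"]});Rt=R.from_rotvec(f["tr"]).as_matrix()
g=f["p"].astype(int).sum(2)
for c in (270,290,350,370):
    col=g[185:225,c];dd=np.diff(col);a=185+np.argmax(dd[:22])+.5;b=185+np.argmin(dd)+.5
    e=lambda r,z:((plane([c,r],z,K,T)[0]-f["tp"])@Rt*1000).round(1)
    print(c,a,b,"housing edge",e(a,.08),"plate edge",e(b,.0957))
E
```

```text
270 201.5 210.5 housing edge [ 46.  -22.  -19.9] plate edge [ 45.6 -19.9 -35.6]
290 201.5 210.5 housing edge [ 46.  -12.9 -19.9] plate edge [ 45.6 -11.7 -35.6]
350 201.5 210.5 housing edge [ 46.   14.3 -19.9] plate edge [ 45.6  13.1 -35.6]
370 201.5 210.5 housing edge [ 46.   23.4 -19.9] plate edge [ 45.6  21.3 -35.6]
```

Aligned within about 0.5 mm, underside about 12 mm above the housing, level and still. I'm handing it in.

```bash
python3 -c "
from station import ctrl
o=ctrl.get_obs();print(o['t'],o['grip_force'],o['dq'].round(3));print(ctrl.finish_job())"
```

```text
16.7 61.36396765708923 [-0.001 -0.    -0.001  0.001  0.002 -0.   ]
the job is handed in; nothing more can be done
None
```

I handed the job in at 16.7 s with the housing clamped (handle pushed on to 13.6 N) and the steel cover held level about 12 mm above it, marks and holes lined up to about 0.5 mm by my last measurement; no verdict came back.

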